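Bring up the stamped pendant and hold the inspection mirror on it

TASK

On the goldsmith's bench, turn the click-stop turntable one click anticlockwise (seen from above) so that the round pendant with the stamped disc stops at the small fixed steel index block, in front of the mirror. Then swing the sprung inspection mirror (it has a brass finger post for this) until the camera sees the stamped disc in the mirror (the brass pointer under the mirror shows where the camera's reflected line of sight goes; it should point at the disc), and finish still holding the mirror steady at that angle, because it springs back if let go. Leave the jar, the tin and the sharpening stone where they are.

Things in the scene. Friction and masses are not known exactly. Their poses are not given: they have to be found in the camera images.
- turret (a joint): turntable angle in rad, growing anticlockwise seen from above. Sprung clicks every 1.047 (60 degrees): it starts in the one at 0, the one at +1.047 is wanted. About 0.12 N m turns it out of a click; let go within 0.3 rad of a click it settles there. Steel disc, 176 mm diameter, top 38 mm above the bench, with six upright brass pieces 60 degrees apart, tops at 85 mm or less.
- knob (a point): grip point of the turntable's handle, on its vertical axis, 112 mm above the bench: a steel bar 46 mm long, 12 mm wide, from 90 to 126 mm above the bench, on a round 28 mm column. Its x axis lies along the bar's length, z up; it turns with the turntable.
- mark (a point): centre of the stamped mark: dark steel disc, 16 mm diameter, on the outward face of the round brass pendant (40 mm diameter, 4 mm thick; the other five pieces are blank rectangular plates 24 mm wide). 65 mm above the bench, 74 mm from the turntable's axis; turns with the turntable.
- turntable_base: fixed base of the turntable, a steel drum of 140 mm diameter; origin on the bench on the turntable's axis, z up. The small steel index block (12 x 30 mm, 22 mm high), fixed on the bench at the disc's edge in the direction of this body's -y axis, marks where the round pendant must stop.
- stand: fixed inspection stand, a dark steel base plate 10 mm thick, 300 mm long: origin on the bench below the mirror's vertical axis, z up, its x axis runs to the camera (a black tube of 38 mm diameter, its axis 65 mm above the bench, looking at the mirror along -x of this body; the camera ends 225 mm from the origin).
- lens (a point): centre of the front of the camera's lens, 65 mm above the bench, 132 mm from the mirror's axis.
- mirror: upright round 48 mm mirror, centre 65 mm above the bench; origin on the bench on its vertical axis, x axis = its normal. The camera sees the mark when, in plan, the normal halves the angle between the directions from the axis to lens and mark. At rest the normal is 5 degrees anticlockwise of the stand's x; it swings anticlockwise by up to 1.3 rad against a spring of 0.1 + 0.2 x rad N m.
- post (a point): grip point on the mirror's finger post, an upright round brass pin of 12 mm diameter that stands on a lever behind the mirror, 70 mm from the axis in the direction of the mirror's -x axis. The point is 124 mm above the bench; the pin is free from 100 to 139 mm. The lever below it is 12 mm wide, top at 100 mm.
- pointer: thin brass needle, 84 mm long, low (26 mm above the bench) under the mirror, geared to turn twice as fast as the mirror; origin on the bench on the mirror's axis. Its x axis, along the needle, is the camera's line of sight after reflection: when the mark lies on it (y of the mark in this frame near 0) the camera sees the mark in the middle.
- jar: bystander: amber glass jar with metal cap, 64 mm diameter, 75 mm high, origin at the centre of its underside. Leave alone.
- tin: bystander: small aluminium can, 54 mm diameter, 50 mm high, origin at the centre of its underside. Leave alone.
- stone: bystander: grey sharpening stone, 100 x 35 x 20 mm, origin at the centre of its underside. Leave alone.
Not all that is in view belongs to the job. Leave any blue look-alike of the turntable_base alone.

How it is judged:
By the outcome, as a careful person would: the job done as asked, in the order asked, and still so for the second after the job is handed in, while the arm keeps its last pose, push and grip.
It also fails if it takes over 43 s, if anything falls off the work surface, if the arm or the gripper's body presses on something with over 40 N, if the wrist force passes 120 N, or if a joint passes its speed limit or range.

ROBOT

A 6-joint arm with a two-finger parallel gripper is mounted at the origin on the work surface. World frame = base frame: x ahead of the robot, y to its left, z up, the work surface at z = 0. Lengths are in m, angles in rad, forces in N, time in s.
With the tool pointing down it reaches from about 0.25 to 0.725 m from the base axis. Payload 4 kg.
Tool frame: the origin (TCP) lies midway between the tips of the shut fingers; the grasp point (between the pads) lies 19 mm behind it; z points along the fingers, y is the line along which they close (so a half turn about z gives the same grasp; the last joint's range is limited). The gripper opens to 85 mm and grips with 20 to 120 N. Pads are 22 mm wide; open, the fingers measure 114 mm over their backs; the gripper's body (76 mm by 85 mm) begins 54 mm behind the grasp point. The pads swing forward as they close: fully open they stand 13 mm farther back than shut.
Start: joints at [1.332, 0.241, 0.005, 1.335, 0, 1.571], TCP at [0.118, 0.486, 0.21] pointing down, gripper open.
Joint ranges: [-2.72, 2.72], [-1.05, 1.87], [-1.09, 1.28], [-1.99, 2.15], [-1.42, 1.44], [-3.14, 3.14]. Speed limits (rad/s): [2.79, 2.79, 3.14, 3.14, 3.14, 3.14].

INTERFACE

Orientations are given as a unit quaternion [x, y, z, w].
In Python, from workcell import bot, camera, job_done gives the robot as it stands.
- The arm moves only by the tool carry_out, never from a script. Its argument "plan" is a list of rows, each an object of numbers: "dx", "dy", "dz": the shift along the tool's x, y, z in mm; "twist": the turn about the tool's z in degrees; "fingers": the closure, from -1 (fully open) to 1 (shut). In form: [{"dx": .., "dy": .., "dz": .., "twist": .., "fingers": ..}, ...]. A call has exactly 5 rows; each row is the pose to reach, as a shift and turn from the pose commanded when the call began, along the tool's axes at that moment; what a row does not reach only later rows make up. A row lasts 1/12 s, in which the tool goes at most 41.7 mm and 7.16 degrees, less where a joint would pass 70% of its speed; a pose out of reach is approached as far as the arm can. A call with a gripper value outside its range is refused whole. The fingers move at their own pace and stop on an object; the grip force is fixed at half the most. Time passes only in rows, so rows that repeat a pose let the fingers close, or fill a call up. It gives the time, the measured TCP pose, the force, the opening and the grip force at its end, in the units of the state.
- bot.get_obs(): the state, without advancing time (a new reading comes with each control period).
- camera(name): name is "side" or "top"; returns a dict with "image" (480x640x3 uint8, red, green, blue), "intrinsics" (3x3 intrinsics, pixels), "eye" and "attitude" of the camera in the world. Camera axes: x right, y down, z forward; pixel columns grow to the right and rows downward; lengths in m; the calibration is good to about 2 mm. A picture is of the moment at which its call begins. There is no depth.
- job_done(): hands the job in; it is judged then, once.
The state is a dict: "clock": time; "joint_pos": joint angles; "joint_vel": joint speeds; "tau": joint torques, N m; "eef_pos": TCP position; "tool_rot": TCP orientation; "ft_force": force on the tool from outside, world axes, zero at the start; "ft_torque": the same for the moment, N m; "grip_width": finger opening in m; "grasp_force": force on a finger pad.
Only numpy, scipy, OpenCV 4.12 (cv2) and the standard library are available. Lean on these libraries where they do the work, as an engineer would, in place of code of your own. Each camera call takes 0.05 s, during which the arm holds its last target. There are 200 camera calls.

## Working session

There is one attempt and no reset: what is moved stays moved. The work goes in short steps, Python scripts to look and compute and a tool call to move; the robot and the scene stay as the last step left them, time stands still between calls to the robot, and variables do not carry over. Pictures are saved under pics/ and viewed, at most 10 in all, crops included, and the job is handed in when it is done.

Besides the shell and the picture viewer there is one more tool, called after "Request:" as a command line: name --argument value ..., lists and objects as JSON in quotes. carry_out: Moves the arm, as the interface text tells. Its arguments: {"type":"object","properties":{"plan":{"type":"array","items":{"type":"object","properties":{"dx":{"type":"number"},"dy":{"type":"number"},"dz":{"type":"number"},"twist":{"type":"number"},"fingers":{"type":"number"}}}}},"required":["plan"]}

```bash
mkdir -p pics; cat > h.py <<'E'
import numpy as np, cv2
from scipy.spatial.transform import Rotation as R
from workcell import bot, camera, job_done
def att(c):
    a=np.array(c["attitude"],float)
    return a if a.shape==(3,3) else R.from_quat(a).as_matrix()
def onplane(c,u,v,z):
    K=np.array(c["intrinsics"]); e=np.array(c["eye"]); d=att(c)@np.linalg.inv(K)@[u,v,1]
    return e+d*(z-e[2])/d[2]
def proj(c,p):
    q=att(c).T@(np.array(p)-np.array(c["eye"])); q=np.array(c["intrinsics"])@q; return q[:2]/q[2]
def snap(n,f):
    c=camera(n); cv2.imwrite(f,cv2.cvtColor(c["image"],cv2.COLOR_RGB2BGR))
    return c
E
python3 - <<'E'
from h import *
import pickle
for n in("top","side"):
    c=snap(n,f"pics/{n}0.png"); pickle.dump(c,open(n+"0.pkl","wb")); print(n,c["eye"],c["attitude"],c["intrinsics"])
o=bot.get_obs(); print(o)
E
```

```text
top [0.34390923 0.01520119 1.06067468] [-0.64117446  0.76013654 -0.07869191  0.06996669] [[486.16503535   0.         326.0881747 ]
 [  0.         486.16503535 234.45075309]
 [  0.           0.           1.        ]]
side [ 0.0500777  -0.90228099  0.80354984] [ 0.85824627 -0.22087073  0.10785103 -0.45055256] [[532.84513781   0.         311.57765305]
 [  0.         532.84513781 244.04747278]
 [  0.           0.           1.        ]]
{'clock': 0.1, 'joint_pos': array([1.33196731e+00, 2.41323699e-01, 3.84750842e-03, 1.33519941e+00,
       1.05212268e-05, 1.57076674e+00]), 'joint_vel': array([-0.00059627, -0.00224996,  0.00370231,  0.00035045, -0.00060113,
        0.00090367]), 'tau': array([ 5.88897456e-05, -3.73138833e+01,  2.53010023e+01,  1.08678045e-02,
       -7.25249424e-05, -6.66893740e-07]), 'eef_pos': array([0.11813453, 0.48521445, 0.20890461]), 'tool_rot': array([ 1.19116169e-01,  9.92879880e-01, -9.32315438e-04, -1.17176557e-04]), 'ft_force': array([-1.05569484,  0.62019775, -0.97182305]), 'ft_torque': array([-0.00314714, -0.01910341,  0.01488535]), 'grasp_force': 0.0, 'grip_width': 0.08547998429504655}
```

View pics/top0.png

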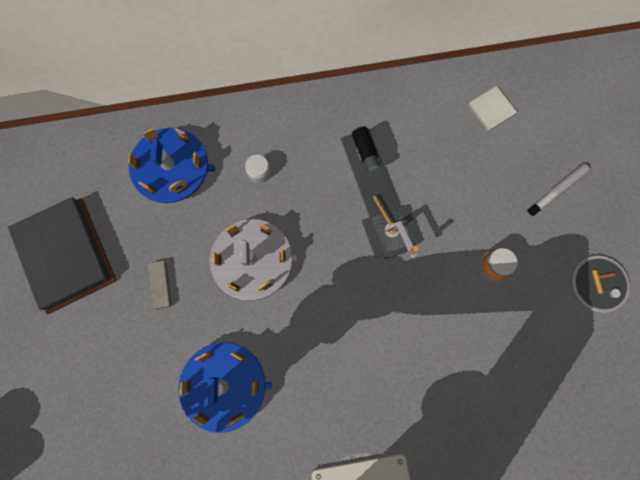

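View pics/side0.png

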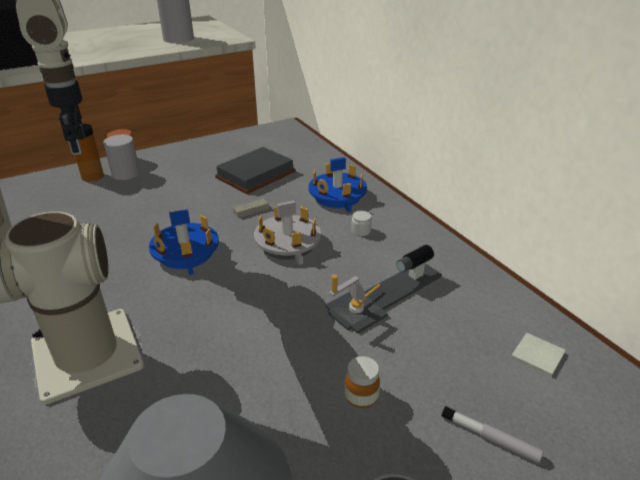

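The steel turntable is the grey one at top (251,258) / side (287,235). The blue ones, at top (168,165) and (222,387), are look-alikes. The stand is at top (390,230). I'll enlarge these to confirm.

```bash
python3 - <<'E'
import cv2,numpy as np
t=cv2.imread("pics/top0.png"); s=cv2.imread("pics/side0.png")
a=cv2.resize(t[205:315,195:310],None,fx=5,fy=5,interpolation=cv2.INTER_CUBIC)[:550]
b=cv2.resize(s[190:280,240:330],None,fx=6,fy=6,interpolation=cv2.INTER_CUBIC)
cv2.imwrite("pics/ct.png",cv2.resize(t[110:310,200:450],None,fx=3,fy=3,interpolation=cv2.INTER_CUBIC))
cv2.imwrite("pics/cs.png",cv2.resize(s[190:340,240:440],None,fx=4,fy=4,interpolation=cv2.INTER_CUBIC))
E
```

```text
(no output)
```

View pics/ct.png

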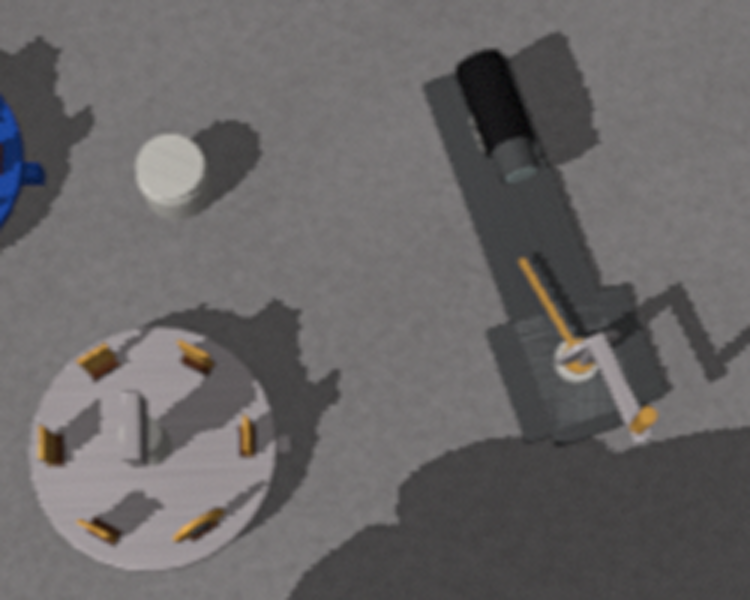

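View pics/cs.png

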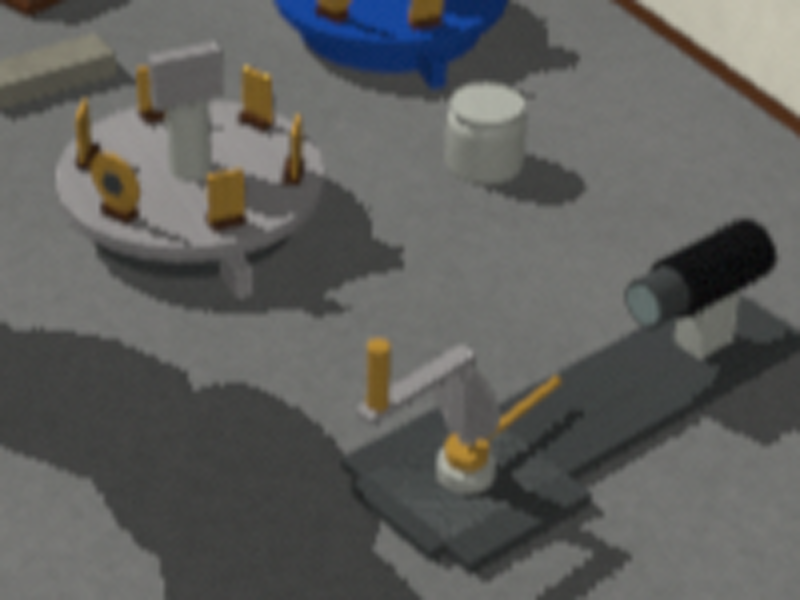

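```bash
cat > m.py <<'E'
from h import *
import pickle
T=pickle.load(open("top0.pkl","rb")); S=pickle.load(open("side0.pkl","rb"))
ft=lambda u,v:(u/3+200-1/3,v/3+110-1/3)
fs=lambda u,v:(u/4+240-3/8,v/4+190-3/8)
E
python3 - <<'E'
from m import *
t=lambda u,v,z:onplane(T,*ft(u,v),z)
s=lambda u,v,z:onplane(S,*fs(u,v),z)
p=lambda n,*a:print(n,*[np.round(x[:2]*1000,1) for x in a])
E=[t(29,448,.038),t(276,448,.038),t(153,326,.038),t(153,571,.038)]
p("disc edges",*E); p("disc c",sum(E)/4,"" if 0 else E[0])
p("bar top ends",t(131,392,.126),t(134,463,.126))
p("bar side ends S",s(150,55,.126),s(220,44,.126))
p("mark S",s(113,183,.065)); p("pendant T",t(200,525,.065))
p("index T",t(284,443,.022)); p("index S",s(234,258,.022))
p("post T",t(648,411,.139)); p("post S",s(378,343,.139))
p("hub T",t(575,362,.02)," " and t(575,362,.012)); p("needle tip T",t(522,260,.026)); p("S",s(558,379,.026))
p("lens T",t(519,176,.065)); p("lens S",s(644,303,.065))
p("cam rear T",t(480,56,.065))
p("base corners T",t(425,83,.01),t(527,440,.01),t(670,388,.01)) 
E
```

```text
disc edges [550.  238.1] [520.4  65.1] [623.6 139.1] [449.1 163. ]
disc c [535.8 151.4] [550.  238.1]
bar top ends [557.9 148.7] [511. 153.]
bar side ends S [516.1 159. ] [560.4 149.4]
mark S [470.5 123.9]
pendant T [471.9 123.2]
index T [525.8  59.7]
index S [525.8  69.3]
post T [ 486.4 -179. ]
post S [ 484.2 -176.8]
hub T [ 549.4 -159.1] [ 551.  -160.4]
needle tip T [ 630.5 -134.7]
S [ 631.1 -133.1]
lens T [ 681.7 -138.7]
lens S [ 683.6 -138.9]
cam rear T [ 777.5 -128. ]
base corners T [786.7 -90.1] [ 500.1 -114.9] [ 520.4 -225.7]
```

The round pendant with the dark stamp is at side crop (113,183), top (266,285). The index block is at top (294,257), 60° anticlockwise of the pendant. The measured positions agree:

| Item | Measured |
|---|---|
| Turntable axis | (536,151) |
| Mirror axis | (553,-160.5) |
| Post | (485.5,-178) |
| Needed mirror swing | about 38° |

Next I'll compute the moves.

```bash
cat > g.py <<'E'
import sys
from h import *
# usage: g.py x y z yaw(of tool y, deg)  -> shift in tool axes (mm), twist (deg), from the measured pose
x,y,z,yaw=map(float,sys.argv[1:5])
o=bot.get_obs(); Rm=R.from_quat(o["tool_rot"]).as_matrix(); p=np.array(o["eef_pos"])*1000
cur=np.degrees(np.arctan2(Rm[1,1],Rm[0,1]))
print("pos",p.round(1),"yaw",cur.round(1),"shift",(Rm.T@(np.array([x,y,z])-p)).round(1),"twist",round(-(yaw-cur),1),"t",o["clock"],"F",np.round(o["ft_force"],1),"M",np.round(o["ft_torque"],2),"w",o["grip_width"],"gf",o["grasp_force"])
E
python3 g.py 536 151.5 200 83
```

```text
pos [118.1 485.2 208.9] yaw 76.3 shift [-484.9 -225.4    9.3] twist -6.7 t 0.1 F [-1.1  0.6 -1. ] M [-0.   -0.02  0.01] w 0.08547998429504655 gf 0.0
```

Request:
carry_out --plan '[{"dx": -20,"dy": -9,"dz": 0,"twist": 0,"fingers": -1},{"dx": -55,"dy": -25,"dz": 0,"twist": 0,"fingers": -1},{"dx": -90,"dy": -42,"dz": 0,"twist": 0,"fingers": -1},{"dx": -125,"dy": -58,"dz": 0,"twist": 0,"fingers": -1},{"dx": -160,"dy": -74,"dz": 0,"twist": 0,"fingers": -1}]'

```text
clock: 0.52
eef_pos: [0.2569, 0.3746, 0.2093]
tool_rot: [0.119, 0.993, -0.0, -0.0]
ft_force: [0.4, 0.7, 0.7]
grip_width: 0.0854
grasp_force: 0.0
```

Request:
carry_out --plan '[{"dx": -35,"dy": -16,"dz": 0,"twist": 0,"fingers": -1},{"dx": -70,"dy": -33,"dz": 0,"twist": 0,"fingers": -1},{"dx": -105,"dy": -49,"dz": 0,"twist": 0,"fingers": -1},{"dx": -140,"dy": -65,"dz": 0,"twist": 0,"fingers": -1},{"dx": -175,"dy": -81,"dz": 0,"twist": 0,"fingers": -1}]'

```text
clock: 0.93
eef_pos: [0.408, 0.2543, 0.2094]
tool_rot: [0.119, 0.993, -0.0, -0.0]
ft_force: [0.6, 0.7, 0.6]
grip_width: 0.0852
grasp_force: 0.0
```

Request:
carry_out --plan '[{"dx": -35,"dy": -16,"dz": 0,"twist": 0,"fingers": -1},{"dx": -70,"dy": -33,"dz": 0,"twist": 0,"fingers": -1},{"dx": -105,"dy": -49,"dz": 4,"twist": -2,"fingers": -1},{"dx": -135,"dy": -63,"dz": 8,"twist": -5,"fingers": -1},{"dx": -150,"dy": -70,"dz": 9,"twist": -6.7,"fingers": -1}]'

```text
clock: 1.35
eef_pos: [0.5384, 0.1494, 0.1992]
tool_rot: [0.062, 0.998, -0.001, -0.0]
ft_force: [-0.2, 1.2, -0.2]
grip_width: 0.0854
grasp_force: 0.0
```

```bash
python3 g.py 536 151.5 97 83
```

```text
pos [538.4 149.4 199.2] yaw 82.9 shift [  2.6   2.  102.2] twist -0.1 t 1.35 F [-0.2  1.2 -0.2] M [0.01 0.03 0.02] w 0.08543671592448425 gf 0.0
```

Request:
carry_out --plan '[{"dx": 1.5,"dy": 1.5,"dz": 15,"twist": 0,"fingers": -1},{"dx": 1.5,"dy": 1.5,"dz": 40,"twist": 0,"fingers": -1},{"dx": 1.5,"dy": 1.5,"dz": 62,"twist": 0,"fingers": -1},{"dx": 1.5,"dy": 1.5,"dz": 75,"twist": 0,"fingers": -1},{"dx": 1.5,"dy": 1.5,"dz": 75,"twist": 0,"fingers": -1}]'

```text
clock: 1.77
eef_pos: [0.532, 0.1531, 0.1216]
tool_rot: [0.061, 0.998, -0.001, -0.004]
ft_force: [-0.3, -0.4, -0.2]
grip_width: 0.0857
grasp_force: 0.0
```

```bash
python3 g.py 536 151.5 97 83; python3 - <<'E'
from h import *
a=snap("top","pics/t1.png");b=snap("side","pics/s1.png")
t=cv2.imread("pics/t1.png");s=cv2.imread("pics/s1.png")
t=cv2.resize(t[190:320,185:315],(400,400),interpolation=cv2.INTER_CUBIC);s=cv2.resize(s[150:280,230:360],(400,400),interpolation=cv2.INTER_CUBIC)
cv2.imwrite("pics/c1.png",np.hstack([t,s]))
E
```

```text
pos [532.  153.1 121.6] yaw 83.0 shift [-4.3 -1.  24.6] twist 0.0 t 1.7667 F [-0.3 -0.4 -0.2] M [-0.05  0.06 -0.04] w 0.08570871313343503 gf 0.0
```

View pics/c1.png

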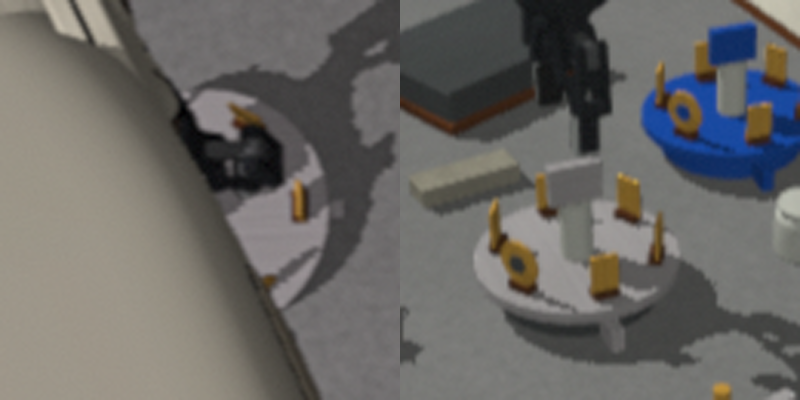

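```bash
python3 g.py 536 151.5 97 83; python3 - <<'E'
from m import *
o=bot.get_obs();p=np.array(o["eef_pos"]);Rm=R.from_quat(o["tool_rot"]).as_matrix()
print(Rm.round(3))
f=lambda c,u0,v0,x:((proj(c,x)-[u0,v0])*400/130).round(0)
for d in(-.0428,.0428):
    q=p+Rm@[0,d,-.013]; print(q.round(3),f(T,185,190,q),f(S,230,150,q)+[400,0])
E
```

```text
pos [534.4 154.  125.2] yaw 83.0 shift [-1.9 -2.3 28.2] twist 0.0 t 1.8667 F [-0.1  0.1  0.4] M [ 0.05 -0.   -0.08] w 0.08493395369586079 gf 0.0
[[-0.993  0.122 -0.002]
 [ 0.122  0.993 -0.001]
 [ 0.002 -0.001 -1.   ]]
[0.529 0.112 0.138] [241. 185.] [585. 173.]
[0.54  0.196 0.138] [104. 192.] [551. 125.]
```

Request:
carry_out --plan '[{"dx": 0,"dy": -1.5,"dz": 8,"twist": 0,"fingers": -1},{"dx": 0,"dy": -1.5,"dz": 18,"twist": 0,"fingers": -1},{"dx": 0,"dy": -1.5,"dz": 26,"twist": 0,"fingers": -1},{"dx": 0,"dy": -1.5,"dz": 29,"twist": 0,"fingers": -1},{"dx": 0,"dy": -1.5,"dz": 29,"twist": 0,"fingers": -1}]'

```text
clock: 2.28
eef_pos: [0.5338, 0.1524, 0.0955]
tool_rot: [0.061, 0.998, -0.0, -0.001]
ft_force: [1.1, 1.5, 0.3]
grip_width: 0.0857
grasp_force: 0.0
```

Request:
carry_out --plan '[{"dx": 0,"dy": 0,"dz": 0,"twist": 0,"fingers": -1},{"dx": 0,"dy": 0,"dz": 0,"twist": 0,"fingers": -1},{"dx": 0,"dy": 0,"dz": 0,"twist": 0,"fingers": -1},{"dx": 0,"dy": 0,"dz": 0,"twist": 0,"fingers": -1},{"dx": 0,"dy": 0,"dz": 0,"twist": 0,"fingers": -1}]'

```text
clock: 2.7
eef_pos: [0.535, 0.1527, 0.097]
tool_rot: [0.061, 0.998, 0.0, 0.0]
ft_force: [0.7, -0.7, -0.1]
grip_width: 0.0856
grasp_force: 0.0
```

```bash
python3 g.py 536 151.5 96 83
```

```text
pos [535.  152.7  97. ] yaw 83.0 shift [-1.1 -1.1  1. ] twist 0.0 t 2.7 F [ 0.7 -0.7 -0.1] M [ 0.   -0.01  0.04] w 0.08560187945074607 gf 0.0
```

Now I'll close on the bar.

Request:
carry_out --plan '[{"dx": -1,"dy": -1,"dz": 1,"twist": 0,"fingers": 0.3},{"dx": -1,"dy": -1,"dz": 1,"twist": 0,"fingers": 0.6},{"dx": -1,"dy": -1,"dz": 1,"twist": 0,"fingers": 1},{"dx": -1,"dy": -1,"dz": 1,"twist": 0,"fingers": 1},{"dx": -1,"dy": -1,"dz": 1,"twist": 0,"fingers": 1}]'

```text
clock: 3.12
eef_pos: [0.5356, 0.1515, 0.0957]
tool_rot: [0.061, 0.998, -0.0, -0.0]
ft_force: [0.1, -0.4, 0.1]
grip_width: 0.0255
grasp_force: 0.0
```

Request:
carry_out --plan '[{"dx": 0,"dy": 0,"dz": 0,"twist": 0,"fingers": 1},{"dx": 0,"dy": 0,"dz": 0,"twist": 0,"fingers": 1},{"dx": 0,"dy": 0,"dz": 0,"twist": 0,"fingers": 1},{"dx": 0,"dy": 0,"dz": 0,"twist": 0,"fingers": 1},{"dx": 0,"dy": 0,"dz": 0,"twist": 0,"fingers": 1}]'

```text
clock: 3.53
eef_pos: [0.5358, 0.1526, 0.096]
tool_rot: [0.061, 0.998, 0.001, 0.0]
ft_force: [-0.1, 5.2, 0.9]
grip_width: 0.0098
grasp_force: 60.3
```

```bash
python3 g.py 536 151.5 96 83
```

```text
pos [535.8 152.6  96. ] yaw 83.1 shift [-0.3 -1.1 -0. ] twist 0.1 t 3.5333 F [-0.1  5.2  0.9] M [ 1.07  0.13 -0.03] w 0.009843696123195687 gf 60.318957567214966
```

Request:
carry_out --plan '[{"dx": 0,"dy": 1,"dz": 0,"twist": -3,"fingers": 1},{"dx": 0,"dy": 1,"dz": 0,"twist": -7,"fingers": 1},{"dx": 0,"dy": 1,"dz": 0,"twist": -11,"fingers": 1},{"dx": 0,"dy": 1,"dz": 0,"twist": -15,"fingers": 1},{"dx": 0,"dy": 1,"dz": 0,"twist": -19,"fingers": 1}]'

```text
clock: 3.95
eef_pos: [0.5358, 0.1525, 0.096]
tool_rot: [-0.106, 0.994, 0.0, 0.0]
ft_force: [-1.2, 3.0, 2.3]
grip_width: 0.0098
grasp_force: 60.5
```

Request:
carry_out --plan '[{"dx": 0,"dy": 0,"dz": 0,"twist": -4,"fingers": 1},{"dx": 0,"dy": 0,"dz": 0,"twist": -8,"fingers": 1},{"dx": 0,"dy": 0,"dz": 0,"twist": -12,"fingers": 1},{"dx": 0,"dy": 0,"dz": 0,"twist": -16,"fingers": 1},{"dx": 0,"dy": 0,"dz": 0,"twist": -20,"fingers": 1}]'

```text
clock: 4.37
eef_pos: [0.5359, 0.1524, 0.096]
tool_rot: [-0.277, 0.961, -0.0, 0.0]
ft_force: [-1.0, 3.9, 1.0]
grip_width: 0.0097
grasp_force: 60.5
```

Request:
carry_out --plan '[{"dx": 0,"dy": 0,"dz": 0,"twist": -5,"fingers": 1},{"dx": 0,"dy": 0,"dz": 0,"twist": -10,"fingers": 1},{"dx": 0,"dy": 0,"dz": 0,"twist": -15,"fingers": 1},{"dx": 0,"dy": 0,"dz": 0,"twist": -19,"fingers": 1},{"dx": 0,"dy": 0,"dz": 0,"twist": -21,"fingers": 1}]'

```text
clock: 4.78
eef_pos: [0.536, 0.1524, 0.096]
tool_rot: [-0.448, 0.894, -0.0, 0.0]
ft_force: [-0.7, 2.4, 2.4]
grip_width: 0.01
grasp_force: 60.4
```

```bash
python3 g.py 536 151.5 96 143; python3 - <<'E'
from h import *
b=snap("side","pics/s2.png")
cv2.imwrite("pics/c2.png",cv2.resize(cv2.imread("pics/s2.png")[180:280,240:350],None,fx=5,fy=5,interpolation=cv2.INTER_CUBIC))
E
```

```text
pos [536.  152.4  96. ] yaw 143.2 shift [ 0.7 -0.6  0. ] twist 0.2 t 4.7833 F [-0.7  2.4  2.4] M [ 0.52  0.07 -0.09] w 0.009953332221210802 gf 60.446627140045166
```

View pics/c2.png

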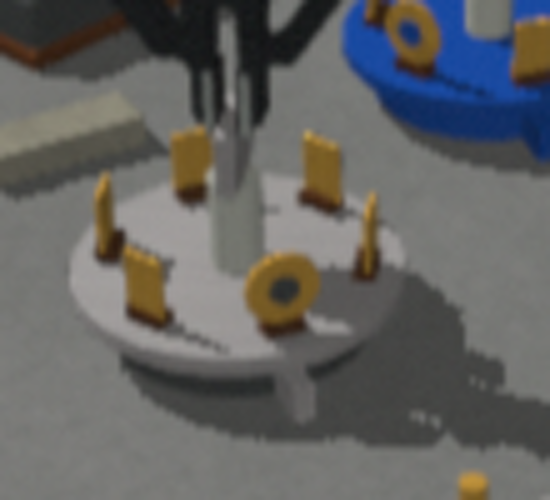

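The round pendant, with its stamp at crop (284,289), now stands at the index block (crop 297,390). I'll release the bar and rise.

Request:
carry_out --plan '[{"dx": 0,"dy": 0,"dz": 0,"twist": 0,"fingers": 0.3},{"dx": 0,"dy": 0,"dz": 0,"twist": 0,"fingers": -0.3},{"dx": 0,"dy": 0,"dz": 0,"twist": 0,"fingers": -1},{"dx": 0,"dy": 0,"dz": 0,"twist": 0,"fingers": -1},{"dx": 0,"dy": 0,"dz": 0,"twist": 0,"fingers": -1}]'

```text
clock: 5.25
eef_pos: [0.5358, 0.1522, 0.0956]
tool_rot: [-0.446, 0.895, -0.0, -0.0]
ft_force: [0.8, -0.2, 0.3]
grip_width: 0.0701
grasp_force: 0.0
```

Request:
carry_out --plan '[{"dx": 0,"dy": 0,"dz": -10,"twist": 0,"fingers": -1},{"dx": 0,"dy": 0,"dz": -30,"twist": 0,"fingers": -1},{"dx": 0,"dy": 0,"dz": -60,"twist": 0,"fingers": -1},{"dx": 0,"dy": 0,"dz": -90,"twist": 0,"fingers": -1},{"dx": 0,"dy": 0,"dz": -100,"twist": 0,"fingers": -1}]'

```text
clock: 5.67
eef_pos: [0.5381, 0.1531, 0.2013]
tool_rot: [-0.446, 0.895, -0.001, 0.004]
ft_force: [1.3, 0.7, 1.4]
grip_width: 0.0859
grasp_force: 0.0
```

```bash
python3 - <<'E'
from m import *
print(onplane(S,240+284/5-.4,180+289/5-.4,.065))
E
python3 g.py 485.5 -178 195 104.5
```

```text
[0.52823822 0.080718   0.065     ]
pos [538.1 153.1 201.3] yaw 143.0 shift [ 296.2 -157.2    5.3] twist 38.5 t 5.6667 F [1.3 0.7 1.4] M [ 0.01 -0.06 -0.01] w 0.08590259837170316 gf 0.0
```

Request:
carry_out --plan '[{"dx": 15,"dy": -8,"dz": 2,"twist": 3,"fingers": -1},{"dx": 45,"dy": -24,"dz": 4,"twist": 8,"fingers": -1},{"dx": 80,"dy": -42,"dz": 4,"twist": 13,"fingers": -1},{"dx": 115,"dy": -61,"dz": 4,"twist": 18,"fingers": -1},{"dx": 150,"dy": -80,"dz": 4,"twist": 23,"fingers": -1}]'

```text
clock: 6.08
eef_pos: [0.5089, -0.0167, 0.192]
tool_rot: [-0.257, 0.966, -0.0, 0.0]
ft_force: [0.2, -0.1, -0.1]
grip_width: 0.0854
grasp_force: 0.0
```

```bash
python3 g.py 485.5 -178 195 104.5
```

```text
pos [508.9 -16.7 192. ] yaw 119.8 shift [ 100.5 -128.3   -3. ] twist 15.3 t 6.0833 F [ 0.2 -0.1 -0.1] M [ 0.03 -0.05 -0.11] w 0.08542436875511993 gf 0.0
```

Request:
carry_out --plan '[{"dx": 25,"dy": -32,"dz": -3,"twist": 4,"fingers": -1},{"dx": 50,"dy": -64,"dz": -3,"twist": 8,"fingers": -1},{"dx": 75,"dy": -96,"dz": -3,"twist": 12,"fingers": -1},{"dx": 94,"dy": -120,"dz": -3,"twist": 15,"fingers": -1},{"dx": 100,"dy": -128,"dz": -3,"twist": 15,"fingers": -1}]'

```text
clock: 6.5
eef_pos: [0.4859, -0.1804, 0.195]
tool_rot: [-0.127, 0.992, -0.001, -0.0]
ft_force: [-0.2, 0.3, 0.5]
grip_width: 0.0856
grasp_force: 0.0
```

Request:
carry_out --plan '[{"dx": 0,"dy": 0,"dz": 10,"twist": 0,"fingers": -1},{"dx": 0,"dy": 0,"dz": 25,"twist": 0,"fingers": -1},{"dx": 0,"dy": 0,"dz": 30,"twist": 0,"fingers": -1},{"dx": 0,"dy": 0,"dz": 30,"twist": 0,"fingers": -1},{"dx": 0,"dy": 0,"dz": 30,"twist": 0,"fingers": -1}]'

```text
clock: 6.92
eef_pos: [0.4868, -0.1748, 0.1643]
tool_rot: [-0.132, 0.991, 0.0, -0.001]
ft_force: [0.7, -0.1, 0.0]
grip_width: 0.0851
grasp_force: 0.0
```

```bash
python3 - <<'E'
from h import *
s=snap("side","pics/s3.png");t=snap("top","pics/t3.png")
a=cv2.resize(cv2.imread("pics/s3.png")[200:350,290:440],(400,400),interpolation=cv2.INTER_CUBIC)
b=cv2.resize(cv2.imread("pics/t3.png")[150:300,320:470],(400,400),interpolation=cv2.INTER_CUBIC)
cv2.imwrite("pics/c3.png",np.hstack([a,b]))
E
python3 g.py 485.5 -178 108 104.5
```

```text
pos [ 487.6 -175.4  165.2] yaw 105.1 shift [ 2.7 -2.  57.2] twist 0.6 t 7.0167 F [ 0.9 -0.1 -0.9] M [ 0.04 -0.04 -0.04] w 0.08526763177276521 gf 0.0
```

View pics/c3.png

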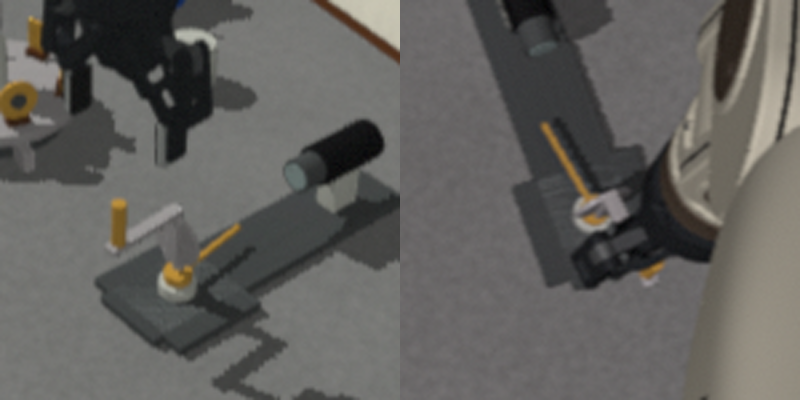

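Request:
carry_out --plan '[{"dx": 2,"dy": -2,"dz": 10,"twist": 0,"fingers": -1},{"dx": 2.5,"dy": -2,"dz": 25,"twist": 0.5,"fingers": -1},{"dx": 2.5,"dy": -2,"dz": 43,"twist": 0.5,"fingers": -1},{"dx": 2.5,"dy": -2,"dz": 55,"twist": 0.5,"fingers": -1},{"dx": 2.5,"dy": -2,"dz": 58,"twist": 0.5,"fingers": -1}]'

```text
clock: 7.43
eef_pos: [0.4834, -0.1782, 0.1043]
tool_rot: [-0.126, 0.992, 0.001, -0.002]
ft_force: [0.5, 0.4, -0.3]
grip_width: 0.0857
grasp_force: 0.0
```

Request:
carry_out --plan '[{"dx": 0,"dy": 0,"dz": 0,"twist": 0,"fingers": -1},{"dx": 0,"dy": 0,"dz": 0,"twist": 0,"fingers": -1},{"dx": 0,"dy": 0,"dz": 0,"twist": 0,"fingers": -0.6},{"dx": 0,"dy": 0,"dz": 0,"twist": 0,"fingers": -0.2},{"dx": 0,"dy": 0,"dz": 0,"twist": 0,"fingers": 0}]'

```text
clock: 7.85
eef_pos: [0.4856, -0.1791, 0.1076]
tool_rot: [-0.126, 0.992, -0.0, 0.001]
ft_force: [0.1, 0.3, -0.2]
grip_width: 0.0517
grasp_force: 0.0
```

```bash
python3 g.py 485.5 -178 107 104.5; python3 - <<'E'
from h import *
s=snap("side","pics/s4.png");t=snap("top","pics/t4.png")
a=cv2.resize(cv2.imread("pics/s4.png")[220:340,290:410],(400,400),interpolation=cv2.INTER_CUBIC)
b=cv2.resize(cv2.imread("pics/t4.png")[150:300,320:470],(400,400),interpolation=cv2.INTER_CUBIC)
cv2.imwrite("pics/c4.png",np.hstack([a,b]))
E
```

```text
pos [ 485.6 -179.1  107.6] yaw 104.5 shift [-0.1  1.1  0.6] twist 0.0 t 7.85 F [ 0.1  0.3 -0.2] M [ 0.01 -0.02  0.02] w 0.05172285291441817 gf 0.0
```

View pics/c4.png

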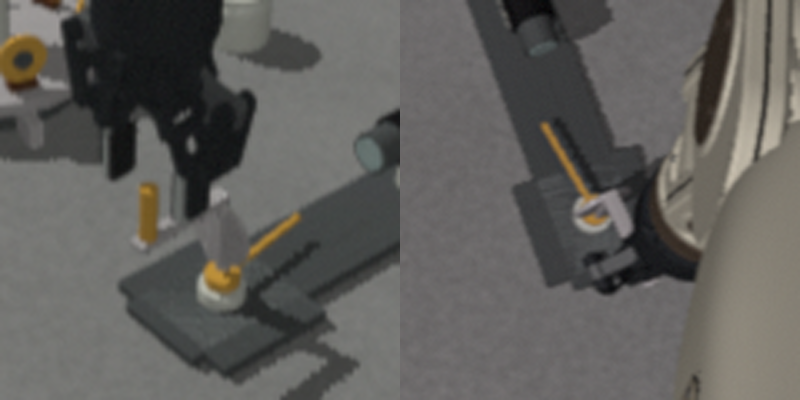

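The post (side crop 148,185–245) stands between the fingers, whose tips are at (122,175) and (190,212). I'll close on it.

Request:
carry_out --plan '[{"dx": 0,"dy": 0.5,"dz": 2,"twist": 0,"fingers": 0.3},{"dx": 0,"dy": 0.5,"dz": 2,"twist": 0,"fingers": 0.6},{"dx": 0,"dy": 0.5,"dz": 2,"twist": 0,"fingers": 1},{"dx": 0,"dy": 0.5,"dz": 2,"twist": 0,"fingers": 1},{"dx": 0,"dy": 0.5,"dz": 2,"twist": 0,"fingers": 1}]'

```text
clock: 8.37
eef_pos: [0.4846, -0.1781, 0.1047]
tool_rot: [-0.126, 0.992, 0.0, -0.0]
ft_force: [-2.3, 1.6, 1.9]
grip_width: 0.0089
grasp_force: 58.6
```

Request:
carry_out --plan '[{"dx": 0,"dy": 0,"dz": 0,"twist": 0,"fingers": 1},{"dx": 0,"dy": 0,"dz": 0,"twist": 0,"fingers": 1},{"dx": 0,"dy": 0,"dz": 0,"twist": 0,"fingers": 1},{"dx": 0,"dy": 0,"dz": 0,"twist": 0,"fingers": 1},{"dx": 0,"dy": 0,"dz": 0,"twist": 0,"fingers": 1}]'

```text
clock: 8.78
eef_pos: [0.4846, -0.1782, 0.1047]
tool_rot: [-0.126, 0.992, 0.0, -0.0]
ft_force: [-1.6, 0.5, 3.7]
grip_width: 0.0091
grasp_force: 58.7
```

```bash
python3 g.py 485.5 -178 105.5 104.5
python3 - <<'E'
# arc about the mirror axis A: start post angle 194.5, swing d degrees ccw; shifts in tool axes at start (yaw y=104.5 -> x tool = 194.5 deg)
import numpy as np
for d in range(0,40,3):
    a=np.radians(d); print(d,np.round([70*(np.cos(a)-1),70*-np.sin(a)*-1],1))
E
```

```text
pos [ 484.6 -178.2  104.7] yaw 104.5 shift [-0.9 -0.1 -0.8] twist 0.0 t 8.7833 F [-1.6  0.5  3.7] M [0.43 0.5  0.05] w 0.009101896600335975 gf 58.69151830673218
0 [0. 0.]
3 [-0.1  3.7]
6 [-0.4  7.3]
9 [-0.9 11. ]
12 [-1.5 14.6]
15 [-2.4 18.1]
18 [-3.4 21.6]
21 [-4.6 25.1]
24 [-6.1 28.5]
27 [-7.6 31.8]
30 [-9.4 35. ]
33 [-11.3  38.1]
36 [-13.4  41.1]
39 [-15.6  44.1]
```

Request:
carry_out --plan '[{"dx": 0,"dy": -1.8,"dz": 0,"twist": -1.5,"fingers": 1},{"dx": -0.2,"dy": -4.9,"dz": 0,"twist": -4,"fingers": 1},{"dx": -0.5,"dy": -8.5,"dz": 0,"twist": -7,"fingers": 1},{"dx": -1.1,"dy": -12.2,"dz": 0,"twist": -10,"fingers": 1},{"dx": -1.8,"dy": -15.7,"dz": 0,"twist": -13,"fingers": 1}]'

```text
clock: 9.2
eef_pos: [0.4904, -0.193, 0.1047]
tool_rot: [-0.239, 0.971, 0.0, -0.0]
ft_force: [-1.6, 2.6, 2.4]
grip_width: 0.0091
grasp_force: 58.7
```

```bash
python3 g.py 500 -200 105 104.5
```

```text
pos [ 490.4 -193.   104.7] yaw 117.7 shift [ -5.2 -10.7  -0.3] twist 13.2 t 9.2 F [-1.6  2.6  2.4] M [0.48 0.37 0.03] w 0.009094729232560559 gf 58.70483100414276
```

Forces are small and the arc fits, so I'll do the rest.

Request:
carry_out --plan '[{"dx": 0,"dy": -3.1,"dz": 0,"twist": -2.5,"fingers": 1},{"dx": -0.3,"dy": -6.1,"dz": 0,"twist": -5,"fingers": 1},{"dx": -0.6,"dy": -9.1,"dz": 0,"twist": -7.5,"fingers": 1},{"dx": -1.1,"dy": -12.2,"dz": 0,"twist": -10,"fingers": 1},{"dx": -1.8,"dy": -15.7,"dz": 0,"twist": -13,"fingers": 1}]'

```text
clock: 9.62
eef_pos: [0.4994, -0.2059, 0.1047]
tool_rot: [-0.347, 0.938, 0.0, 0.0]
ft_force: [-1.6, 3.7, 2.7]
grip_width: 0.009
grasp_force: 58.7
```

Request:
carry_out --plan '[{"dx": 0,"dy": -3.1,"dz": 0,"twist": -2.5,"fingers": 1},{"dx": -0.3,"dy": -6.1,"dz": 0,"twist": -5,"fingers": 1},{"dx": -0.6,"dy": -9.1,"dz": 0,"twist": -7.5,"fingers": 1},{"dx": -1.1,"dy": -12.2,"dz": 0,"twist": -10,"fingers": 1},{"dx": -1.5,"dy": -14.5,"dz": 0,"twist": -12,"fingers": 1}]'

```text
clock: 10.03
eef_pos: [0.51, -0.2157, 0.1047]
tool_rot: [-0.443, 0.896, 0.001, 0.0]
ft_force: [-2.0, 3.7, 3.5]
grip_width: 0.0089
grasp_force: 58.7
```

```bash
python3 g.py 510.5 -216.3 105 142.8; python3 - <<'E'
from h import *
s=snap("side","pics/s5.png");t=snap("top","pics/t5.png")
a=cv2.resize(cv2.imread("pics/s5.png")[205:325,270:390],(400,400),interpolation=cv2.INTER_CUBIC)
b=cv2.resize(cv2.imread("pics/t5.png")[190:290,300:400],(400,400),interpolation=cv2.INTER_CUBIC)
cv2.imwrite("pics/c5.png",np.hstack([a,b]))
E
```

```text
pos [ 510.  -215.7  104.7] yaw 142.6 shift [ 0.2 -0.7 -0.3] twist -0.2 t 10.0333 F [-2.   3.7  3.5] M [ 0.72  0.36 -0.02] w 0.008887737189263691 gf 58.74333322048187
```

View pics/c5.png

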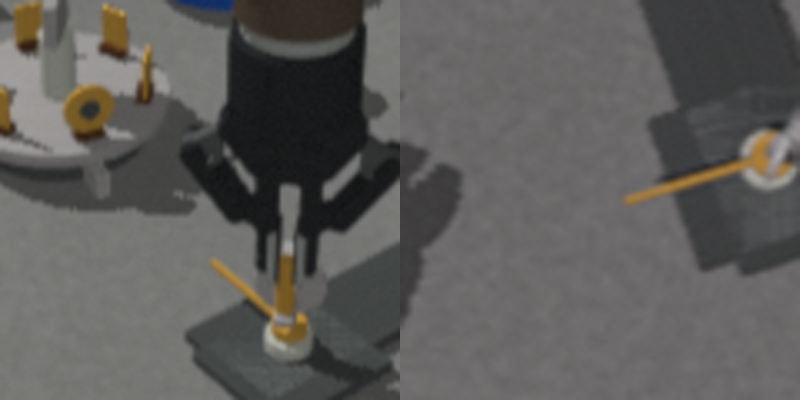

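```bash
cat > needle.py <<'E'
from m import *
import sys
A=np.array([.5528,-.1605]); D=np.array([.536,.152])
tb=cv2.cvtColor(cv2.imread(sys.argv[1]),cv2.COLOR_BGR2HSV); sb=cv2.cvtColor(cv2.imread(sys.argv[2]),cv2.COLOR_BGR2HSV)
for n,C,h,(u0,u1,v0,v1) in(("top",T,tb,(354,386,225,248)),("side",S,sb,(330,350,278,300))):
    m=cv2.inRange(h[v0:v1,u0:u1],(8,120,100),(25,255,255)); v,u=np.nonzero(m)
    P=np.array([onplane(C,a+u0,b+v0,.026)[:2] for a,b in zip(u,v)])
    vx,vy,x0,y0=cv2.fitLine((P*1000).astype(np.float32),cv2.DIST_L2,0,.01,.01).ravel()
    if vy<0: vx,vy=-vx,-vy
    d=np.array([vx,vy]); off=np.cross(d,A*1000-[x0,y0])
    far=P[np.argmax(P[:,1])]-A
    print(n,len(P),"needle ang",np.degrees(np.arctan2(vy,vx)).round(2),"axis offset mm",off.round(1),"tip from A: ang",np.degrees(np.arctan2(far[1],far[0])).round(2),np.linalg.norm(far).round(4))
m=onplane(S,270+90*.3-.35,205+109*.3-.35,.065)[:2]; print("mark",m)
for k in(m,D+.074*np.array([np.cos(np.radians(-96.7)),np.sin(np.radians(-96.7))])):
    print(k.round(4),"want",np.degrees(np.arctan2(*(k-A)[::-1])).round(2))
E
python3 needle.py pics/t5.png pics/s5.png 2>&1 | grep -v -i warn
```

```text
d=np.array([vx,vy]); off=np.cross(d,A*1000-[x0,y0])
top 70 needle ang 98.41 axis offset mm -0.3 tip from A: ang 99.27 0.0811
side 44 needle ang 95.62 axis offset mm -2.7 tip from A: ang 96.51 0.0832
mark [0.52887729 0.0806085 ]
[0.5289 0.0806] want 95.67
[0.5274 0.0785] want 96.07
```

```bash
cat > n2.py <<'E'
from m import *
import sys
def fit(C,f,box,flat):
    u0,u1,v0,v1=box; im=cv2.imread(f).astype(float)[v0:v1,u0:u1]
    w=im[:,:,2]-im[:,:,0]; w=np.clip(w-20,0,None)   # gold-ness: red minus blue
    if not flat: w=w.T
    pts=[(i,(col*np.arange(len(col))).sum()/col.sum()) for i,col in enumerate(w.T) if col.sum()>60]
    pts=np.array(pts); 
    if not flat: pts=pts[:,::-1]
    P=np.array([onplane(C,a+u0,b+v0,.026)[:2] for a,b in pts])*1000
    vx,vy,x0,y0=cv2.fitLine(P.astype(np.float32),cv2.DIST_HUBER,0,.01,.01).ravel()
    if vy<0: vx,vy=-vx,-vy
    A=np.array([552.8,-160.5]); e=A-[x0,y0]
    res=(P-[x0,y0])@[-vy,vx]
    print(f,len(P),"ang",np.degrees(np.arctan2(vy,vx)).round(2),"line passes axis at",round(vx*e[1]-vy*e[0],2),"rms",res.std().round(2))
fit(T,"pics/t0.png" if 0 else "pics/top0.png",(372,390,194,220),False)
fit(S,"pics/side0.png",(365,382,283,298),True)
fit(T,sys.argv[1],(354,387,226,246),True)
fit(S,sys.argv[2],(330,352,278,301),True)
E
python3 n2.py pics/t5.png pics/s5.png; python3 g.py 510.5 -216.3 105 142.8; python3 -c "
import cv2,numpy as np
b=cv2.imread('pics/t5.png')[190:250,290:400]; s=cv2.imread('pics/s5.png')[225:305,280:360]
cv2.imwrite('pics/c6.png',np.hstack([cv2.resize(b,None,fx=4,fy=10*.8,interpolation=0)[:480],cv2.resize(s,(350,480),interpolation=0)]))"
```

```text
pics/top0.png 24 ang 19.28 line passes axis at 0.87 rms 0.31
pics/side0.png 15 ang 18.67 line passes axis at -1.06 rms 0.31
pics/t5.png 31 ang 97.88 line passes axis at -0.75 rms 0.12
pics/s5.png 19 ang 96.16 line passes axis at -1.95 rms 0.43
pos [ 510.1 -215.7  104.7] yaw 142.5 shift [ 0.2 -0.7 -0.3] twist -0.3 t 10.1333 F [-1.5  3.4  3. ] M [ 0.82  0.32 -0.01] w 0.008984921555983513 gf 58.77941608428955
```

```bash
python3 - <<'E'
from m import *
for C,f,p in((T,"pics/t5.png",(.5275,.079,.065)),(S,"pics/s5.png",(.5285,.0805,.065))):
    u,v=proj(C,p); im=cv2.imread(f).astype(float); a,b=int(u)-14,int(v)-16
    w=np.clip((im[:,:,2]-im[:,:,0])[b:b+32,a:a+28]-25,0,None); 
    n,l,st,c=cv2.connectedComponentsWithStats((w>0).astype(np.uint8))
    print(f,"pred",(u.round(1),v.round(1)))
    for i in range(1,n):
        if st[i,4]<15: continue
        m=(l==i)*w; vv,uu=np.nonzero(m); W=m[vv,uu]
        cu,cv_=(uu*W).sum()/W.sum()+a,(vv*W).sum()/W.sum()+b
        print(st[i]+[a,b,0,0,0],"centroid",cu.round(2),cv_.round(2),[ (onplane(C,cu,cv_,z)*1000).round(1)[:2] for z in(.065,.07,.075)])
E
```

```text
pics/t5.png pred (np.float64(283.6), np.float64(254.7))
[280 246   5  19  67] centroid 281.37 255.65 [array([526.3,  83.8]), array([525.4,  83.5]), array([524.5,  83.1])]
pics/s5.png pred (np.float64(296.5), np.float64(237.4))
[288 230  16  17 181] centroid 295.59 236.76 [array([527.8,  84.2]), array([524.5,  77.5]), array([521.3,  70.9])]
```

The two views put the needle about 0.5–1.4° past the mark, so I'll ease the mirror back by about 0.4° and measure again.

Request:
carry_out --plan '[{"dx": 0,"dy": 0.2,"dz": 0,"twist": 0.2,"fingers": 1},{"dx": 0,"dy": 0.5,"dz": 0,"twist": 0.4,"fingers": 1},{"dx": 0,"dy": 0.5,"dz": 0,"twist": 0.4,"fingers": 1},{"dx": 0,"dy": 0.5,"dz": 0,"twist": 0.4,"fingers": 1},{"dx": 0,"dy": 0.5,"dz": 0,"twist": 0.4,"fingers": 1}]'

```text
clock: 10.55
eef_pos: [0.5096, -0.2154, 0.1047]
tool_rot: [-0.439, 0.898, 0.0, 0.0]
ft_force: [-1.1, 4.8, 2.9]
grip_width: 0.0087
grasp_force: 58.7
```

```bash
python3 - <<'E'
from h import *
snap("side","pics/s7.png");snap("top","pics/t7.png")
a=cv2.resize(cv2.imread("pics/s7.png")[205:325,270:430],(800,600),interpolation=cv2.INTER_CUBIC)
cv2.imwrite("pics/c7.png",a)
E
python3 n2.py pics/t7.png pics/s7.png; python3 g.py 510.5 -216.3 105 142.8
```

```text
pics/top0.png 24 ang 19.28 line passes axis at 0.87 rms 0.31
pics/side0.png 15 ang 18.67 line passes axis at -1.06 rms 0.31
pics/t7.png 31 ang 96.54 line passes axis at -0.77 rms 0.11
pics/s7.png 18 ang 95.68 line passes axis at -1.81 rms 0.3
pos [ 509.6 -215.5  104.7] yaw 142.1 shift [ 0.1 -1.2 -0.3] twist -0.7 t 10.65 F [-0.8  5.3  2.2] M [ 1.1  0.2 -0. ] w 0.008687643546228318 gf 58.72431457042694
```

View pics/c7.png

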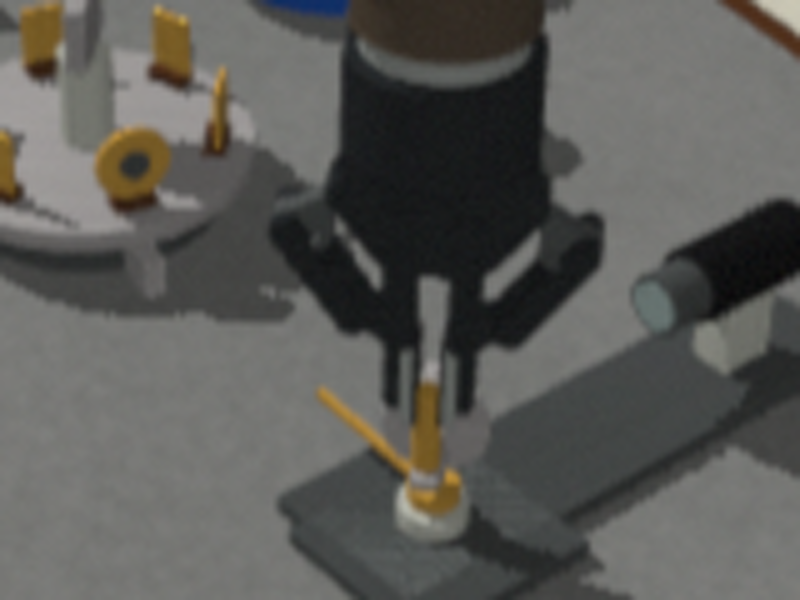

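The needle now points at the stamped disc. Its angle is 96.5° in the top view, where about 96.3° is wanted, and 95.7° in the side view, where about 95.7° is wanted. The grip on the post is firm, and the pendant is still at the index block. I'm handing in.

```bash
python3 -c "
from workcell import job_done
print(job_done())"
```

```text
the job is handed in; nothing more can be done
None
```

The job is handed in: the turntable is one click anticlockwise with the stamped pendant at the index block, and the gripper is still holding the mirror with its pointer on the disc, to within about 1° by camera measurement.

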